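# Slide the food tub home between freshly glued guide rails

### The job

Push the lidded food tub along the worktop into the lane between the two wooden guide rails, lining it up first where needed, until it sits square with its leading end right up against the end stop. Only push it with the fingers, without picking it up or tipping it. The rails have just been glued down, so neither the tub nor the robot may touch them, and the other things on the worktop are to be left alone.

Things in the scene. Friction and masses are not known exactly. Their poses are not given: they have to be found in the camera images.
- tub: Loose clear plastic food tub, pale green lid, 0.2 to 0.35 kg, outside the lane's mouth. 94 mm along its x axis, 134 mm along y, 51 mm high, rounded corners. The lid's rim (42 to 51 mm up) is its widest part, the walls below lie 5 mm further in. Origin: centre of its underside, z up. Its y axis starts roughly along the lane, +y end leading, but turned a little and off the lane's centre line.
- rails: Two fixed parallel light-wood rails on the worktop, each 260 mm long, 14 mm thick, 48 mm high, along this body's y axis (roughly to the robot's left). Inner faces at x = -59 and +59 mm (lane 118 mm wide; its floor is the worktop), outer at -73 and +73. Origin: on the worktop, mid-lane, half-way along. Open mouth at y = -130 mm, stop near the +y end. Must not be touched.
- stop: The fixed end stop, a light-wood cross block 55 mm high between the rails near their +y end, with two black rubber buffers 18 mm wide. May be touched. Same origin and axes as the rails.
- stop_face (a point): Point on the lane's centre line in the plane of the buffers' faces, 105 mm from the rails' origin along their +y and 43 mm above the worktop. The tub's leading lid rim comes to rest against the buffers here, so that the tub's origin ends 67 mm before this point.
- onion: Bystander: a loose red onion, about 78 mm across and 84 mm high; origin under its centre. Beyond the lane as seen from the robot.
- shaker: Bystander: a loose glass salt shaker with a grey cap, 44 mm across, 90 mm high; origin under its centre. Beyond the lane.
- tin: Bystander: a loose small food tin, 58 mm across, 72 mm high; origin under its centre. Beyond the lane.
- garlic: Bystander: a loose garlic bulb, about 60 mm across and 58 mm high; origin under its centre. On the robot's side of the lane.
There are look-alikes about, which are no part of the job. There is more than one size of the stop; the job needs the largest.

How it is judged:
By the outcome, as a careful person would: the job done as asked, in the order asked, and still so for the second after the job is handed in, with the robot touching nothing.
It also fails if it takes over 53 s, if anything falls off the work surface, if the arm or the gripper's body presses on something with over 40 N, if the wrist force passes 120 N, or if a joint passes its speed limit or range.

### The arm

A 6-joint arm with a two-finger parallel gripper is mounted at the origin on a cart in front of the work surface, level with it; the furniture and walls round the work are solid. World frame = base frame: x ahead of the robot, y to its left, z up, the work surface at z = 0. Lengths are in mm, angles in rad, forces in N, time in s.
With the tool pointing down it reaches from about 300 to 775 mm from the base axis. Payload 14.6 kg.
Tool frame: the origin (TCP) lies midway between the tips of the shut fingers; the grasp point (between the pads) lies 19 mm behind it; z points along the fingers, y is the direction in which the jaws open and shut (so a half turn about z gives the same grasp; the last joint's range is limited). The gripper opens to 94 mm and grips with 3 to 60 N. Pads are 16 mm wide; open, the fingers measure 119 mm over their backs; the gripper's body (75 mm by 177 mm) begins 78 mm behind the grasp point.
Start: joints at [1.242, 0.3, 1.521, -0, 1.321, -0.067], TCP at [142.349, 531.25, 205.446] pointing down, gripper open.
Joint ranges: [-3.03, 3.03], [-0.79, 2.21], [0.23, 2.52], [-1.04, 4.18], [0, 3.07], [-2.55, 2.55]. Speed limits (rad/s): [2.22, 2.22, 2.57, 3.14, 3.14, 3.14].

### API

Orientations are given as [roll, pitch, yaw] about the fixed x, y, z axes, in that order (R = Rz(yaw) Ry(pitch) Rx(roll)).
In Python, from cell import manip gives the robot as it stands.
- The arm moves only by the tool play_rows, never from a script. Its argument "commands" is a list of rows, each an object of numbers: "x", "y", "z": the shift along the tool's x, y, z in m; "wx", "wy", "wz": the turn, a rotation vector about the tool's x, y, z in degrees; "grip": the opening, from 0 (shut) to 1 (fully open). In form: [{"x": .., "y": .., "z": .., "wx": .., "wy": .., "wz": .., "grip": ..}, ...]. A call has 1 to 20 rows; each row shifts and turns the commanded pose from where the row before left it, along the tool's axes as they then stand; what a row does not reach is not made up. A row lasts 1/8 s, in which the tool goes at most 62.5 mm and 10.7 degrees, less where a joint would pass 70% of its speed; a pose out of reach is approached as far as the arm can. A call is refused whole if a number of a shift passes 0.0625 or a number of a turn 10.7, either way. A call with a gripper value outside its range is refused whole. The fingers move at their own pace and stop on an object; "squeeze" is the grip in N (left out, the last holds). Time passes only in rows, so rows that do not move let the fingers close. It gives the time, the measured TCP pose, the force and the opening at its end, in the units of the state.
- manip.read_state(): the state, without advancing time (a new reading comes with each control period).
- manip.camera(name): name is "scene" or "top"; returns (picture, depth): 400x640x3 uint8, red, green, blue; 400x640 float32, mm along the optical axis (not along the pixel's ray), 0 where there is no reading.
- manip.camera_info(name): a dict with "intrinsics" (3x3 intrinsics, pixels), "camera_from_world" (4x4, takes a point from world to camera coordinates). Camera axes: x right, y up, looking along -z (the intrinsics and any distortion apply to the point x, -y, -z); pixel columns grow to the right and rows downward; lengths in mm; the calibration is good to about 2 mm. A picture is of the moment at which its call begins. camera_info takes no time and is no camera call.
- manip.sign_off(): hands the job in, once; it reports no verdict.
The state is a dict: "clock": time; "joints": joint angles; "qd": joint speeds; "effort": joint torques, N m; "eef_pos": TCP position; "eef_rot": TCP orientation; "wrist_force": force on the tool from outside, world axes, zero at the start; "moment": the same for the moment, N m; "finger_gap": finger opening in mm.
Only numpy, scipy, OpenCV 4.12 (cv2) and the standard library are available. Lean on these libraries where they do the work, as an engineer would, in place of code of your own. Each camera call takes 0.05 s, during which the arm holds its last target.

## Working session

There is one attempt and no reset: what is moved stays moved. The work goes in short steps, Python scripts to look and compute and a tool call to move; the robot and the scene stay as the last step left them, time stands still between calls to the robot, and variables do not carry over. Pictures are saved under pics/ and viewed, and the job is handed in when it is done.

Besides the shell and the picture viewer there is one more tool, called as name([rows], argument=value, ...), one row to a line, values as JSON. play_rows: Moves the arm, as the interface text tells. Its arguments: {"type":"object","properties":{"commands":{"type":"array"},"squeeze":{"type":"number"}},"required":["commands"]}

```bash
ls; mkdir -p pics
python3 - <<'E'
from cell import manip
import cv2,numpy as np
s=manip.read_state(); print(s['clock'],s['eef_pos'],s['eef_rot'],s['finger_gap'])
for n in('scene','top'):
    p,d=manip.camera(n); cv2.imwrite(f'pics/{n}0.png',p[:,:,::-1]); np.savez(f'pics/{n}0.npz',p=p,d=d)
    i=manip.camera_info(n); print(n,i)
E
```

```text
pics
0.0 [142.25992901 531.01367547 204.88434814] [-3.14045071e+00 -9.96412697e-05  2.87974322e+00] 94.02410009756606
scene {'intrinsics': array([[361.54232678,   0.        , 323.44317452],
       [  0.        , 361.54232678, 195.78364832],
       [  0.        ,   0.        ,   1.        ]]), 'camera_from_world': array([[ 7.23963242e-01, -6.89536497e-01,  2.04118305e-02,
        -3.58941840e+02],
       [ 4.80149857e-01,  5.24926525e-01,  7.02786069e-01,
        -3.39292398e+02],
       [-4.95311355e-01, -4.98990544e-01,  7.11108359e-01,
        -5.98385689e+02],
       [ 0.00000000e+00,  0.00000000e+00,  0.00000000e+00,
         1.00000000e+00]])}
top {'intrinsics': array([[434.91803432,   0.        , 313.69726869],
       [  0.        , 434.91803432, 192.06748409],
       [  0.        ,   0.        ,   1.        ]]), 'camera_from_world': array([[-1.63470530e-03, -9.99978812e-01, -6.30103090e-03,
         4.33867673e+01],
       [ 9.82375913e-01, -2.78358654e-03,  1.86895203e-01,
        -5.28086949e+02],
       [-1.86908782e-01, -5.88446241e-03,  9.82359649e-01,
        -9.51982315e+02],
       [ 0.00000000e+00,  0.00000000e+00,  0.00000000e+00,
         1.00000000e+00]])}
```

View pics/top0.png

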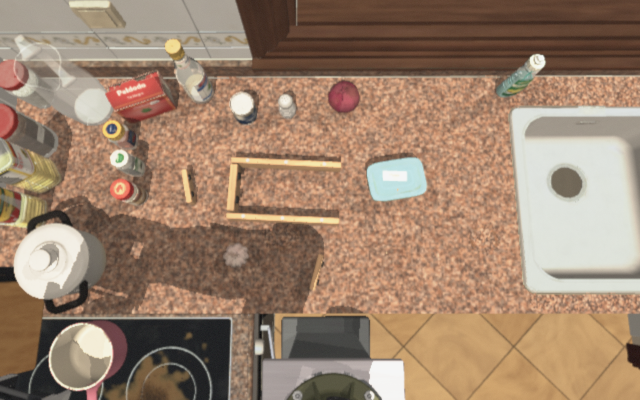

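View pics/scene0.png

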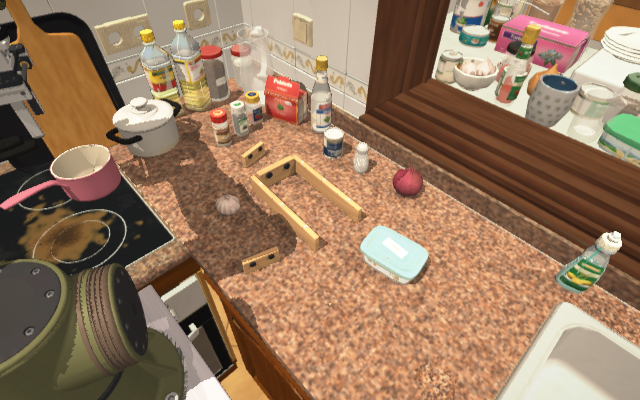

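Top view: the lane is between rails at (287,162) and (285,217), with its stop at (233,188) and open mouth at right. The tub is at (397,180). The onion (343,96), shaker (287,105) and tin (243,107) are beyond the lane; the garlic (236,255) is on the robot's side. Stop candidates are the block in the lane (233,188) and loose small blocks at (186,186) and (317,275). The one in the lane is the largest and sits between the rails, as described. I'll confirm that in a crop and then measure.

```bash
cat > h.py <<'E'
import numpy as np,cv2
from cell import manip
def cloud(n,d):
    i=manip.camera_info(n);K=i['intrinsics'];T=i['camera_from_world']
    v,u=np.mgrid[0:400,0:640]
    X=(u-K[0,2])/K[0,0]*d;Y=-(v-K[1,2])/K[1,1]*d
    P=np.stack([X,Y,-d],-1)-T[:3,3]
    return P@T[:3,:3]   # R^T p
def proj(n,pts):
    i=manip.camera_info(n);K=i['intrinsics'];T=i['camera_from_world']
    c=np.asarray(pts)@T[:3,:3].T+T[:3,3]
    return np.stack([K[0,0]*c[:,0]/-c[:,2]+K[0,2],K[1,1]*-c[:,1]/-c[:,2]+K[1,2]],-1)
E
python3 - <<'E'
from h import *
z=np.load('pics/top0.npz');p=z['p'];W=cloud('top',z['d'])
cv2.imwrite('pics/crop0.png',cv2.resize(p[80:300,160:460,::-1],None,fx=2.6,fy=2.6,interpolation=cv2.INTER_CUBIC))
for u,v in[(397,180),(380,190),(287,160),(285,219),(232,188),(186,186),(317,275),(300,190),(360,240),(343,96),(287,105),(243,105),(236,255)]:
    print((u,v),W[v,u].round(1))
sz=np.load('pics/scene0.npz');S=cloud('scene',sz['d'])
for u,v in [(393,245),(300,190),(275,160),(350,260)]: print('s',(u,v),S[v,u].round(1))
E
```

```text
(397, 180) [ 556.7 -151.1   46.8]
(380, 190) [ 533.6 -111.3   44.7]
(287, 160) [605.4 104.7  47. ]
(285, 219) [466.2 107.8  47.9]
(232, 188) [537.  229.7  56.3]
(186, 186) [545.3 340.7  40. ]
(317, 275) [340.5  35.2  40.5]
(300, 190) [543.   75.7  -0.6]
(360, 240) [421.9 -67.2  -2.1]
(343, 96) [756.6 -27.6  64.9]
(287, 105) [726.9 103.4  83.9]
(243, 105) [733.8 208.1  68.1]
(236, 255) [384.8 216.3  52.8]
s (393, 245) [ 568.7 -138.9   47.5]
s (300, 190) [560.8 157.9   3.4]
s (275, 160) [589.2 299.9   2.4]
s (350, 260) [498.2 -83.    1.6]
```

View pics/crop0.png

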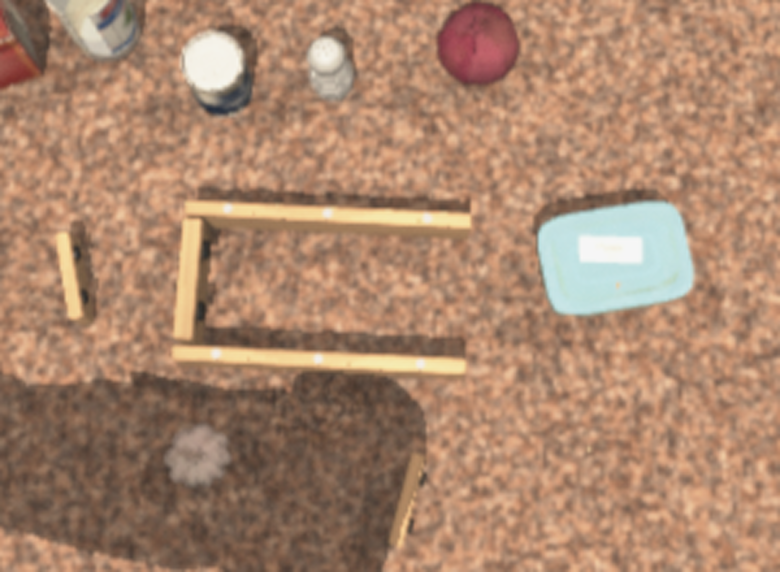

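```bash
cat >> h.py <<'E'
def onplane(n,uv,z):
    i=manip.camera_info(n);K=i['intrinsics'];T=i['camera_from_world'];R=T[:3,:3]
    c=-R.T@T[:3,3]; uv=np.asarray(uv,float)
    r=np.stack([(uv[:,0]-K[0,2])/K[0,0],-(uv[:,1]-K[1,2])/K[1,1],-np.ones(len(uv))],-1)@R
    return (c+r*((z-c[2])/r[:,2])[:,None])[:,:2]
def big(m):
    n,l,s,_=cv2.connectedComponentsWithStats(m.astype(np.uint8)); k=1+np.argmax(s[1:,4]); return l==k
def tubmask(p):
    h=cv2.cvtColor(p,cv2.COLOR_RGB2HSV); m=(h[...,0]>75)&(h[...,0]<105)&(h[...,1]>50)&(h[...,2]>80)
    m[:, 500:]=0; return big(m)
def subedge(m,p,n,z):
    mm=cv2.morphologyEx(m.astype(np.uint8),cv2.MORPH_CLOSE,np.ones((15,15)))
    c=max(cv2.findContours(cv2.resize(mm*255,None,fx=4,fy=4,interpolation=cv2.INTER_LINEAR)//128,0,cv2.CHAIN_APPROX_NONE)[0],key=len)[:,0]
    return onplane(n,(c+.5)/4-.5,z)
def rect(x):
    (c,s,a)=cv2.minAreaRect(x.astype(np.float32)); 
    return np.round(c,1),np.round(s,1),round(a,2)
def tub(n,p,z=46.5):
    return rect(subedge(tubmask(p),p,n,z))
E
python3 - <<'E'
from h import *
for n in('top','scene'):
    z=np.load(f'pics/{n}0.npz');p=z['p'];W=cloud(n,z['d'])
    print(n,'tub',[tub(n,p,q) for q in(42,46.5,51)])
    m=tubmask(p); print('lid z',np.median(W[m][:,2]))
    h=cv2.cvtColor(p,cv2.COLOR_RGB2HSV)
    for nm,(x0,x1) in dict(far=(585,625),near=(445,490)).items():
        r=(W[...,2]>40)&(W[...,2]<54)&(W[...,0]>x0)&(W[...,0]<x1)&(W[...,1]>-40)&(W[...,1]<245)
        r=big(r); q=onplane(n,np.argwhere(r)[:,::-1],48); print(nm,r.sum(),rect(q))
        cv2.imwrite(f'pics/m_{n}_{nm}.png',r*255)
        # line fit for middle portion
        s=q[(q[:,1]>0)&(q[:,1]<180)]; 
        bins=[(s[(s[:,1]>y)&(s[:,1]<y+10)][:,0].min(),s[(s[:,1]>y)&(s[:,1]<y+10)][:,0].max()) for y in range(0,180,10)]
        b=np.array(bins); Y=np.arange(5,180,10); print(np.polyfit(Y,b[:,0],1),np.polyfit(Y,b[:,1],1))
E
```

```text
Traceback (most recent call last):
  File "h.py", line 31, in tub
    return rect(subedge(tubmask(p),p,n,z))
                        ~~~~~~~^^^
  File "h.py", line 22, in tubmask
    m[:, 500:]=0; return big(m)
                         ~~~^^^
  File "h.py", line 19, in big
    n,l,s,_=cv2.connectedComponentsWithStats(m.astype(np.uint8)); k=1+np.argmax(s[1:,4]); return l==k
                                                                      ~~~~~~~~~^^^^^^^^^
ValueError: attempt to get argmax of an empty sequence
```

```bash
cat > t.py <<'E'
from h import *
for n in('top','scene'):
    z=np.load(f'pics/{n}0.npz');p=z['p'];W=cloud(n,z['d'])
    print(n,'tub',[tub(n,p,q) for q in(42,46.5,51)])
    m=tubmask(p); print('lid z',np.median(W[m][:,2]))
    for nm,(x0,x1) in dict(far=(585,625),near=(445,490)).items():
        r=(W[...,2]>40)&(W[...,2]<54)&(W[...,0]>x0)&(W[...,0]<x1)&(W[...,1]>-40)&(W[...,1]<245)
        r=big(r); q=onplane(n,np.argwhere(r)[:,::-1],48); print(nm,r.sum(),rect(q))
        cv2.imwrite(f'pics/m_{n}_{nm}.png',r*255)
        Y=np.arange(5,180,10); b=[]
        for y in Y:
            s=q[abs(q[:,1]-y)<5][:,0]; b.append((s.min(),s.max()))
        b=np.array(b); print(np.polyfit(Y,b[:,0],1),np.polyfit(Y,b[:,1],1))
E
python3 - <<'E'
from h import *
for n,u,v in(('top',397,190),('top',380,175),('scene',385,260)):
    p=np.load(f'pics/{n}0.npz')['p']; print(p.dtype,p[v,u],cv2.cvtColor(p,cv2.COLOR_RGB2HSV)[v,u])
E
sed -i 's/>75)&(h\[...,0\]<105)&(h\[...,1\]>50)/>60)\&(h[...,0]<110)\&(h[...,1]>25)/' h.py; python3 t.py
```

```text
uint8 [219 215 191] [ 26  33 219]
uint8 [196 229 230] [ 91  38 230]
uint8 [209 239 226] [ 77  32 239]
top tub [(array([ 561.2, -149.8]), array([ 94. , 133.4]), 9.95), (array([ 560.2, -148.9]), array([ 93.6, 132.8]), 9.95), (array([ 559.2, -148.1]), array([ 93.2, 132.2]), 9.95)]
lid z 46.17814399532105
far 705 (array([592.5, 108.8]), array([256.1,  28.3]), 87.12)
[4.61933064e-02 5.87157976e+02] [5.49612249e-02 5.99521838e+02]
near 710 (array([467.8, 115.1]), array([257. ,  14.8]), 87.05)
[4.80248411e-02 4.56058491e+02] [5.42666184e-02 4.68146360e+02]
scene tub [(array([ 563.5, -146.2]), array([ 95.4, 134.6]), 8.95), (array([ 560.3, -147.8]), array([ 94.7, 133.6]), 8.95), (array([ 557.2, -149.4]), array([ 94. , 132.6]), 8.95)]
lid z 48.350430743101164
far 555 (array([591.4, 107.3]), array([263.3,  31.3]), 87.07)
[4.96010021e-02 5.83055969e+02] [5.15319446e-02 6.01360647e+02]
near 636 (array([469.3, 114.4]), array([265.5,  25.8]), 86.14)
[5.39333353e-02 4.51658960e+02] [5.03558490e-02 4.68826793e+02][ WARN:0@0.738] global loadsave.cpp:1063 imwrite_ Unsupported depth image for selected encoder is fallbacked to CV_8U.
```

play_rows([
  {"wz": -6.05, "grip": 0.64},
  {"wz": -6.05},
  {"x": -0.0335, "y": -0.0411},
  {"x": -0.0335, "y": -0.0411},
  {"x": -0.0335, "y": -0.0411},
  {"x": -0.0335, "y": -0.0411},
  {"x": -0.0335, "y": -0.0411},
  {"x": -0.0335, "y": -0.0411},
  {"x": -0.0335, "y": -0.0411},
  {"x": -0.0335, "y": -0.0411},
  {"x": -0.0335, "y": -0.0411},
  {"x": -0.0335, "y": -0.0411},
  {"x": -0.0335, "y": -0.0411},
  {"x": -0.0335, "y": -0.0411},
  {"x": -0.0335, "y": -0.0411},
  {"x": -0.0335, "y": -0.0411},
  {"x": -0.0335, "y": -0.0411},
  {"x": -0.0335, "y": -0.0411},
  {},
  {},
])

```text
$.commands[0]: bad value
```

```bash
cat >> h.py <<'E'
A=np.deg2rad(-2.9); O=np.array([533.2,111.5]); EX=np.array([np.cos(A),np.sin(A)]); EY=np.array([-np.sin(A),np.cos(A)])
def lane(xy): d=np.asarray(xy)[:2]-O; return np.round([d@EX,d@EY],1)
def look(tag):
    s=manip.read_state(); e=s['eef_pos']; print('t',round(s['clock'],2),'tcp lane',lane(e),'z',e[2].round(1),'yaw',np.rad2deg(s['eef_rot']).round(2),'F',np.round(s['wrist_force'],2),'gap',round(s['finger_gap'],1),'j',np.round(s['joints'],2))
    for n in('top','scene'):
        p,d=manip.camera(n); np.savez(f'pics/{n}{tag}.npz',p=p,d=d)
        cv2.imwrite(f'pics/{n}{tag}.png',p[:,:,::-1])
        try:
            m=tubmask(p); c,sz,a=tub(n,p); print(n,'tub lane',lane(c),sz,a,'px',m.sum())
        except Exception as ex: print(ex)
    a,b=[cv2.imread(f'pics/{n}{tag}.png') for n in('top','scene')]
    a=cv2.resize(a[60:300,190:450],None,fx=1.5,fy=1.5,interpolation=2); b=cv2.resize(b[110:350,190:450],None,fx=1.5,fy=1.5,interpolation=2)
    cv2.imwrite(f'pics/both{tag}.png',np.hstack([a,b]))
E
python3 -c "from h import *;look('1')"
```

```text
t 0.1 tcp lane [-411.7  399.2] z 204.9 yaw [-179.94   -0.    165.  ] F [ 0.45 -0.21  0.67] gap 93.6 j [ 1.24  0.3   1.52 -0.    1.32 -0.07]
top tub lane [  40.1 -258.7] [ 93.6 132.8] 9.95 px 1787
scene tub lane [  40.2 -257.6] [ 94.7 133.6] 8.95 px 1773
```

View pics/both1.png

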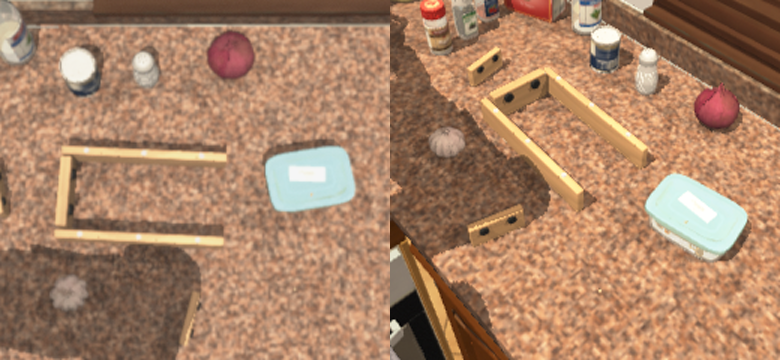

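The call was refused and nothing moved; the picture is unchanged, with the tub at about (310,178) in the left half. Rows probably need every key, so I'll test that with the two turning rows.

play_rows([
  {"x": 0, "y": 0, "z": 0, "wx": 0, "wy": 0, "wz": -6.05, "grip": 0.64},
  {"x": 0, "y": 0, "z": 0, "wx": 0, "wy": 0, "wz": -6.05, "grip": 0.64},
])

```text
clock: 0.45
eef_pos: [142.3, 531.2, 205.3]
eef_rot: [-3.141, -0.0, 3.094]
wrist_force: [0.6, -0.1, -0.6]
finger_gap: 77.8
```

play_rows([
  {"x": -0.0335, "y": -0.0411, "z": 0, "wx": 0, "wy": 0, "wz": 0, "grip": 0.64},
  {"x": -0.0335, "y": -0.0411, "z": 0, "wx": 0, "wy": 0, "wz": 0, "grip": 0.64},
  {"x": -0.0335, "y": -0.0411, "z": 0, "wx": 0, "wy": 0, "wz": 0, "grip": 0.64},
  {"x": -0.0335, "y": -0.0411, "z": 0, "wx": 0, "wy": 0, "wz": 0, "grip": 0.64},
  {"x": -0.0335, "y": -0.0411, "z": 0, "wx": 0, "wy": 0, "wz": 0, "grip": 0.64},
  {"x": -0.0335, "y": -0.0411, "z": 0, "wx": 0, "wy": 0, "wz": 0, "grip": 0.64},
  {"x": -0.0335, "y": -0.0411, "z": 0, "wx": 0, "wy": 0, "wz": 0, "grip": 0.64},
  {"x": -0.0335, "y": -0.0411, "z": 0, "wx": 0, "wy": 0, "wz": 0, "grip": 0.64},
  {"x": -0.0335, "y": -0.0411, "z": 0, "wx": 0, "wy": 0, "wz": 0, "grip": 0.64},
  {"x": -0.0335, "y": -0.0411, "z": 0, "wx": 0, "wy": 0, "wz": 0, "grip": 0.64},
  {"x": -0.0335, "y": -0.0411, "z": 0, "wx": 0, "wy": 0, "wz": 0, "grip": 0.64},
  {"x": -0.0335, "y": -0.0411, "z": 0, "wx": 0, "wy": 0, "wz": 0, "grip": 0.64},
  {"x": -0.0335, "y": -0.0411, "z": 0, "wx": 0, "wy": 0, "wz": 0, "grip": 0.64},
  {"x": -0.0335, "y": -0.0411, "z": 0, "wx": 0, "wy": 0, "wz": 0, "grip": 0.64},
  {"x": -0.0335, "y": -0.0411, "z": 0, "wx": 0, "wy": 0, "wz": 0, "grip": 0.64},
  {"x": -0.0335, "y": -0.0411, "z": 0, "wx": 0, "wy": 0, "wz": 0, "grip": 0.64},
  {"x": 0, "y": 0, "z": 0, "wx": 0, "wy": 0, "wz": 0, "grip": 0.64},
])

```text
clock: 2.58
eef_pos: [644.9, -155.3, 203.6]
eef_rot: [3.141, -0.002, 3.088]
wrist_force: [-0.1, 0.6, -0.5]
finger_gap: 60.3
```

```bash
python3 -c "from h import *;look('2')"
```

```text
t 2.58 tcp lane [ 125.1 -260.8] z 203.6 yaw [ 1.7999e+02 -1.1000e-01  1.7694e+02] F [-0.09  0.64 -0.48] gap 60.3 j [-0.29  0.56  1.16 -0.    1.43 -1.81]
top tub lane [  54.8 -196. ] [14.8 43. ] 67.39 px 74
scene tub lane [  40.5 -257.3] [ 95.8 133.9] 9.33 px 1606
```

View pics/both2.png

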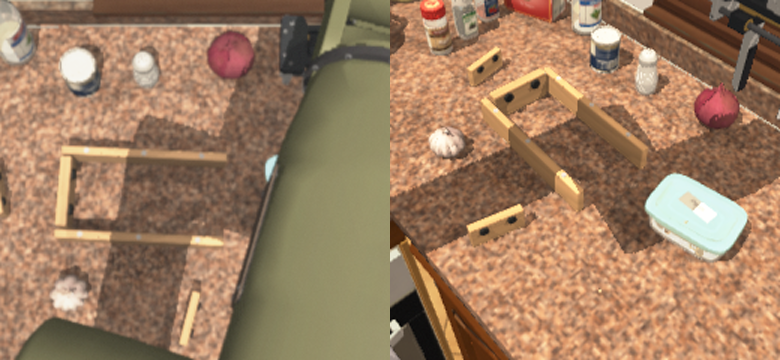

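Left: the arm covers the tub. Right: the gripper, at (745,60), is above the far side of the tub, which sits at (697,215) and hasn't moved. I'll go down behind it.

play_rows([
  {"x": 0, "y": 0.002, "z": 0.0445, "wx": 0, "wy": 0, "wz": 0, "grip": 0.64},
  {"x": 0, "y": 0, "z": 0.0445, "wx": 0, "wy": 0, "wz": 0, "grip": 0.64},
  {"x": 0, "y": 0, "z": 0.0445, "wx": 0, "wy": 0, "wz": 0, "grip": 0.64},
  {"x": 0, "y": 0, "z": 0.0445, "wx": 0, "wy": 0, "wz": 0, "grip": 0.64},
  {"x": 0, "y": 0, "z": 0, "wx": 0, "wy": 0, "wz": 0, "grip": 0.64},
])

```text
clock: 3.3
eef_pos: [642.6, -149.1, 25.1]
eef_rot: [3.14, -0.005, 3.092]
wrist_force: [-0.4, -0.2, 0.4]
finger_gap: 60.4
```

```bash
python3 -c "from h import *;look('3')"
```

```text
t 3.3 tcp lane [ 122.4 -254.7] z 25.1 yaw [179.92  -0.3  177.16] F [-0.4  -0.21  0.42] gap 60.4 j [-0.28  0.73  1.32  0.    1.1  -1.8 ]
top tub lane [ 270.9 -501.3] [ 6.6 22.8] 85.36 px 21
scene tub lane [  40.4 -257.2] [ 95.8 134.1] 9.33 px 1683
```

View pics/scene3.png

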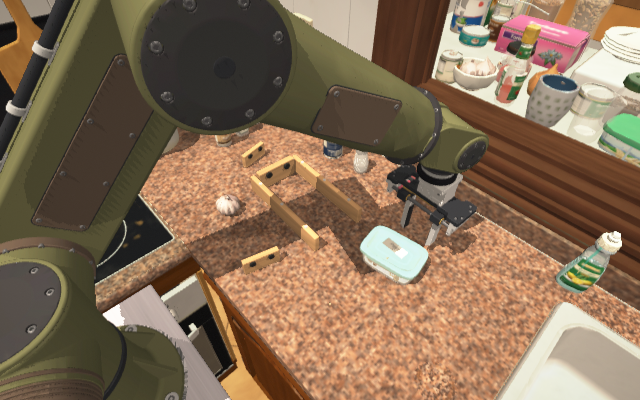

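Both fingers are down behind the far side of the tub, at (410,220) and (435,228), clear of it. I'll push toward the robot.

play_rows([
  {"x": 0.01, "y": 0, "z": 0, "wx": 0, "wy": 0, "wz": 0, "grip": 0.64},
  {"x": 0.01, "y": 0, "z": 0, "wx": 0, "wy": 0, "wz": 0, "grip": 0.64},
  {"x": 0.008, "y": 0, "z": 0, "wx": 0, "wy": 0, "wz": 0, "grip": 0.64},
  {"x": 0.008, "y": 0, "z": 0, "wx": 0, "wy": 0, "wz": 0, "grip": 0.64},
  {"x": 0.008, "y": 0, "z": 0, "wx": 0, "wy": 0, "wz": 0, "grip": 0.64},
  {"x": 0.008, "y": 0, "z": 0, "wx": 0, "wy": 0, "wz": 0, "grip": 0.64},
  {"x": 0.006, "y": 0, "z": 0, "wx": 0, "wy": 0, "wz": 0, "grip": 0.64},
  {"x": 0, "y": 0, "z": 0, "wx": 0, "wy": 0, "wz": 0, "grip": 0.64},
])

```text
clock: 4.4
eef_pos: [586.1, -147.6, 27.3]
eef_rot: [3.141, -0.001, 3.091]
wrist_force: [-0.2, -0.7, -1.0]
finger_gap: 60.4
```

```bash
python3 -c "from h import *;look('4')"
```

```text
t 4.4 tcp lane [  65.9 -256.1] z 27.3 yaw [ 1.7999e+02 -5.0000e-02  1.7710e+02] F [-0.25 -0.66 -1.  ] gap 60.4 j [-0.31  0.61  1.51  0.    1.02 -1.83]
top tub lane [  24.6 -198.9] [27.2 65.8] 84.68 px 196
scene tub lane [  12.4 -249.3] [134.7  95.3] 87.61 px 1816
```

View pics/both4.png

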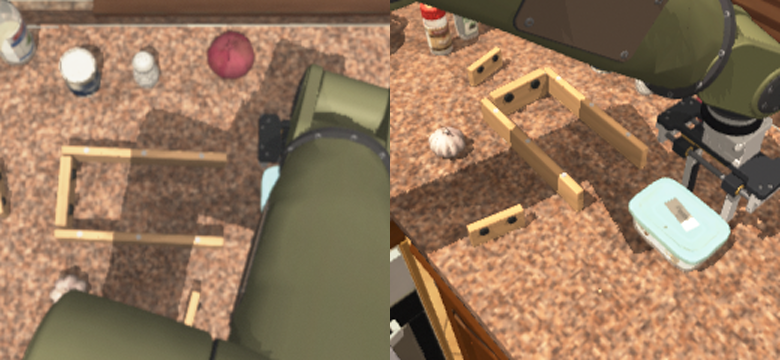

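The tub turned flush with the fingers: yaw about -2.4° against -2.9°, with 12 mm of sideways offset left. I'll push 12 mm more, then back off and lift.

play_rows([
  {"x": 0.005, "y": 0, "z": 0, "wx": 0, "wy": 0, "wz": 0, "grip": 0.64},
  {"x": 0.005, "y": 0, "z": 0, "wx": 0, "wy": 0, "wz": 0, "grip": 0.64},
  {"x": 0.0025, "y": 0, "z": 0, "wx": 0, "wy": 0, "wz": 0, "grip": 0.64},
  {"x": 0, "y": 0, "z": 0, "wx": 0, "wy": 0, "wz": 0, "grip": 0.64},
  {"x": 0, "y": 0, "z": 0, "wx": 0, "wy": 0, "wz": 0, "grip": 0.64},
])

```text
clock: 5.12
eef_pos: [574.0, -147.1, 27.4]
eef_rot: [3.142, -0.0, 3.091]
wrist_force: [0.4, 0.2, -1.0]
finger_gap: 59.9
```

```bash
python3 -c "from h import *;look('5')"
```

```text
t 5.12 tcp lane [  53.8 -256.2] z 27.4 yaw [ 1.800e+02 -3.000e-02  1.771e+02] F [ 0.41  0.18 -0.97] gap 59.9 j [-0.31  0.59  1.55 -0.    1.   -1.83]
top tub lane [  10.6 -196.3] [25.8 72. ] 77.64 px 216
scene tub lane [ 1.0e-01 -2.5e+02] [135.6  95.7] 85.79 px 1870
```

play_rows([
  {"x": -0.015, "y": 0, "z": 0, "wx": 0, "wy": 0, "wz": 0, "grip": 0.64},
  {"x": -0.015, "y": 0, "z": 0, "wx": 0, "wy": 0, "wz": 0, "grip": 0.64},
  {"x": 0, "y": 0, "z": -0.05, "wx": 0, "wy": 0, "wz": 0, "grip": 0.64},
  {"x": 0, "y": 0, "z": -0.05, "wx": 0, "wy": 0, "wz": 0, "grip": 0.64},
  {"x": 0, "y": -0.05, "z": 0, "wx": 0, "wy": 0, "wz": 0, "grip": 0.64},
  {"x": 0, "y": -0.05, "z": 0, "wx": 0, "wy": 0, "wz": 0, "grip": 0.64},
  {"x": 0.042, "y": -0.01, "z": 0, "wx": 0, "wy": 0, "wz": 0, "grip": 0.64},
  {"x": 0.042, "y": 0, "z": 0, "wx": 0, "wy": 0, "wz": 0, "grip": 0.64},
  {"x": 0, "y": 0, "z": 0, "wx": 0, "wy": 0, "wz": 10, "grip": 0.55},
  {"x": 0, "y": 0, "z": 0, "wx": 0, "wy": 0, "wz": 10, "grip": 0.55},
  {"x": 0, "y": 0, "z": 0, "wx": 0, "wy": 0, "wz": 10, "grip": 0.55},
  {"x": 0, "y": 0, "z": 0, "wx": 0, "wy": 0, "wz": 10, "grip": 0.55},
  {"x": 0, "y": 0, "z": 0, "wx": 0, "wy": 0, "wz": 10, "grip": 0.55},
  {"x": 0, "y": 0, "z": 0, "wx": 0, "wy": 0, "wz": 10, "grip": 0.55},
  {"x": 0, "y": 0, "z": 0, "wx": 0, "wy": 0, "wz": 10, "grip": 0.55},
  {"x": 0, "y": 0, "z": 0, "wx": 0, "wy": 0, "wz": 10, "grip": 0.55},
  {"x": 0, "y": 0, "z": 0, "wx": 0, "wy": 0, "wz": 10, "grip": 0.55},
  {"x": 0, "y": 0, "z": 0, "wx": 0, "wy": 0, "wz": 0, "grip": 0.55},
])

```text
clock: 7.48
eef_pos: [514.5, -254.2, 127.4]
eef_rot: [-3.141, -0.0, 1.521]
wrist_force: [0.3, -0.1, -0.6]
finger_gap: 51.9
```

```bash
python3 -c "from h import *;look('6')"
```

```text
t 7.47 tcp lane [-1.000e-01 -3.661e+02] z 127.4 yaw [-179.99   -0.     87.16] F [ 0.29 -0.08 -0.56] gap 51.9 j [-0.52  0.43  1.54 -0.    1.18 -0.47]
top tub lane [ 2.000e-01 -2.504e+02] [131.4  93.7] 88.68 px 1825
scene tub lane [ 2.000e-01 -2.499e+02] [134.9  95.4] 87.3 px 1864
```

View pics/both6.png

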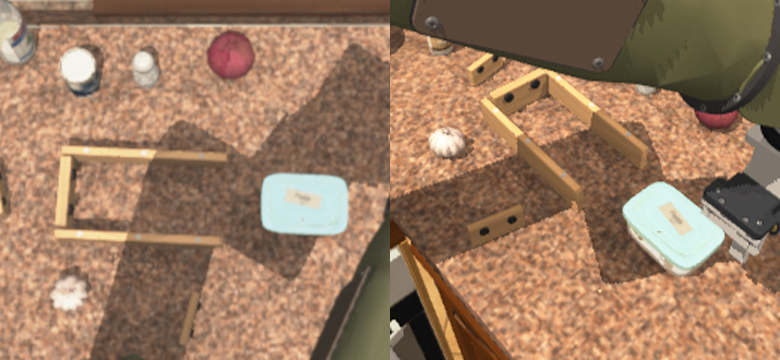

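The tub is lined up: lane x is +0.2 mm in both cameras, at (305,204) left and (672,228) right, with the gripper behind its trailing end. I'll go down and push to just before the mouth.

play_rows([
  {"x": 0, "y": 0, "z": 0.051, "wx": 0, "wy": 0, "wz": 0, "grip": 0.55},
  {"x": 0, "y": 0, "z": 0.051, "wx": 0, "wy": 0, "wz": 0, "grip": 0.55},
  {"x": 0.015, "y": 0, "z": 0, "wx": 0, "wy": 0, "wz": 0, "grip": 0.55},
  {"x": 0.015, "y": 0, "z": 0, "wx": 0, "wy": 0, "wz": 0, "grip": 0.55},
  {"x": 0.008, "y": 0, "z": 0, "wx": 0, "wy": 0, "wz": 0, "grip": 0.55},
  {"x": 0.008, "y": 0, "z": 0, "wx": 0, "wy": 0, "wz": 0, "grip": 0.55},
  {"x": 0.008, "y": 0, "z": 0, "wx": 0, "wy": 0, "wz": 0, "grip": 0.55},
  {"x": 0.008, "y": 0, "z": 0, "wx": 0, "wy": 0, "wz": 0, "grip": 0.55},
  {"x": 0.008, "y": 0, "z": 0, "wx": 0, "wy": 0, "wz": 0, "grip": 0.55},
  {"x": 0.008, "y": 0, "z": 0, "wx": 0, "wy": 0, "wz": 0, "grip": 0.55},
  {"x": 0.007, "y": 0, "z": 0, "wx": 0, "wy": 0, "wz": 0, "grip": 0.55},
  {"x": 0, "y": 0, "z": 0, "wx": 0, "wy": 0, "wz": 0, "grip": 0.55},
])

```text
clock: 9.07
eef_pos: [518.7, -168.5, 25.2]
eef_rot: [-3.141, -0.001, 1.521]
wrist_force: [0.1, -0.1, -1.0]
finger_gap: 51.8
```

```bash
python3 -c "from h import *;look('7')"
```

```text
t 9.07 tcp lane [  -0.3 -280.4] z 25.2 yaw [-1.7996e+02 -4.0000e-02  8.7130e+01] F [ 0.11 -0.08 -0.97] gap 51.8 j [-0.38  0.51  1.69  0.    0.94 -0.33]
top tub lane [   1.  -196.9] [118.4  94. ] 84.92 px 1544
scene tub lane [   1.1 -199.7] [129.4  94. ] 84.77 px 758
```

View pics/both7.png

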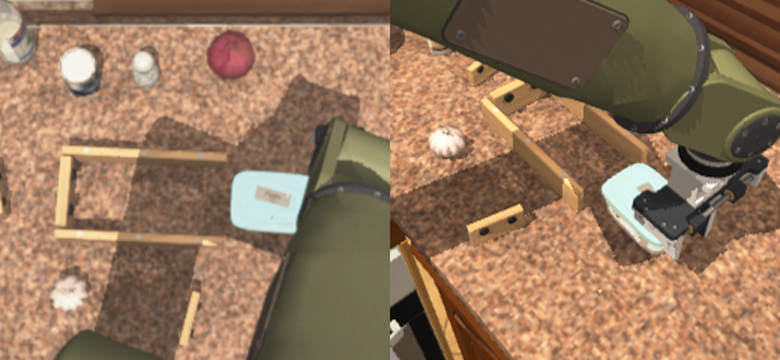

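```bash
cat >> h.py <<'E'
def edges(tag,y0,y1,n='top'):
    p=np.load(f'pics/{n}{tag}.npz')['p']; q=subedge(tubmask(p),p,n,46.5)
    d=q-O; L=np.stack([d@EX,d@EY],-1); c=np.median(L[:,0])
    for nm,s in(('far',L[:,0]>20),('near',L[:,0]<-20)):
        k=L[s&(L[:,1]>y0)&(L[:,1]<y1)]; f=np.polyfit(k[:,1],k[:,0],1); print(n,nm,'angle rel lane (deg, +ccw)',round(-np.degrees(np.arctan(f[0])),2),'x at ends',np.polyval(f,[y0,y1]).round(1))
    k=L[(abs(L[:,0])<25)&(L[:,1]>y1)]; f=np.polyfit(k[:,0],k[:,1],1); print('lead angle',round(np.degrees(np.arctan(f[0])),2),'y',f[1].round(1))
E
python3 -c "
from h import *
edges('6',-300,-200);edges('6',-300,-200,'scene');edges('7',-220,-150)"
```

```text
top far angle rel lane (deg, +ccw) 0.56 x at ends [46.2 45.3]
top near angle rel lane (deg, +ccw) 0.27 x at ends [-45.1 -45.6]
lead angle -0.87 y -185.2
scene far angle rel lane (deg, +ccw) -2.97 x at ends [41.9 47.1]
scene near angle rel lane (deg, +ccw) -0.56 x at ends [-46.  -45.1]
lead angle 0.63 y -183.7
top far angle rel lane (deg, +ccw) -0.35 x at ends [46.3 46.8]
top near angle rel lane (deg, +ccw) -3.99 x at ends [-46.6 -41.7]
lead angle -0.8 y -139.1
```

The leading edge and the sides agree with the lane within about 1°, and the tub is centred (±46 mm). I'll push into the lane.

play_rows([
  {"x": 0.008, "y": 0, "z": 0, "wx": 0, "wy": 0, "wz": 0, "grip": 0.55},
  {"x": 0.008, "y": 0, "z": 0, "wx": 0, "wy": 0, "wz": 0, "grip": 0.55},
  {"x": 0.008, "y": 0, "z": 0, "wx": 0, "wy": 0, "wz": 0, "grip": 0.55},
  {"x": 0.008, "y": 0, "z": 0, "wx": 0, "wy": 0, "wz": 0, "grip": 0.55},
  {"x": 0.008, "y": 0, "z": 0, "wx": 0, "wy": 0, "wz": 0, "grip": 0.55},
  {"x": 0.008, "y": 0, "z": 0, "wx": 0, "wy": 0, "wz": 0, "grip": 0.55},
  {"x": 0.008, "y": 0, "z": 0, "wx": 0, "wy": 0, "wz": 0, "grip": 0.55},
  {"x": 0.008, "y": 0, "z": 0, "wx": 0, "wy": 0, "wz": 0, "grip": 0.55},
  {"x": 0.008, "y": 0, "z": 0, "wx": 0, "wy": 0, "wz": 0, "grip": 0.55},
  {"x": 0.008, "y": 0, "z": 0, "wx": 0, "wy": 0, "wz": 0, "grip": 0.55},
  {"x": 0, "y": 0, "z": 0, "wx": 0, "wy": 0, "wz": 0, "grip": 0.55},
])

```text
clock: 10.55
eef_pos: [523.0, -88.8, 25.4]
eef_rot: [-3.142, -0.0, 1.521]
wrist_force: [0.7, 0.6, 0.4]
finger_gap: 51.8
```

```bash
python3 -c "
from h import *
look('8');edges('8',-140,-70)"
```

```text
t 10.55 tcp lane [-1.000e-01 -2.005e+02] z 25.4 yaw [-1.800e+02 -1.000e-02  8.714e+01] F [0.74 0.56 0.39] gap 51.8 j [-0.24  0.48  1.73  0.    0.93 -0.19]
top tub lane [   1.9 -107.4] [99.6 94.1] 85.04 px 1257
scene tub lane [ -18.7 -102.7] [143.   83.9] 42.03 px 529
top far angle rel lane (deg, +ccw) -0.73 x at ends [46.9 47.8]
top near angle rel lane (deg, +ccw) -3.43 x at ends [-45.8 -41.6]
lead angle -1.05 y -58.8
```

View pics/both8.png

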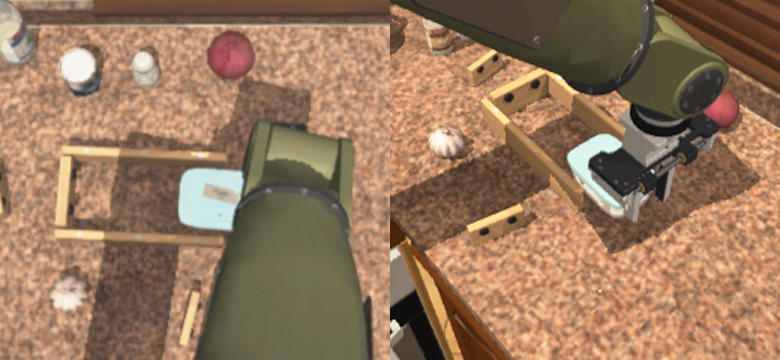

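Run:
```python
from h import *
p=cv2.imread('pics/top8.png')
def L(x,y): return O+x*EX+y*EY
z=5
c=cv2.resize(p[150:230,225:370],None,fx=z,fy=z,interpolation=cv2.INTER_CUBIC)
for x in(-59,59,-73,73):
    a=proj('top',[[*L(x,-130),48],[*L(x,130),48]]); a=((a-[225,150]+.5)*z).astype(int)
    cv2.line(c,tuple(map(int,a[0])),tuple(map(int,a[1])),(0,0,255),1)
for x in(-47,47):
    a=proj('top',[[*L(x,-193),46.5],[*L(x,-59),46.5]]); a=((a-[225,150]+.5)*z).astype(int)
    cv2.line(c,tuple(map(int,a[0])),tuple(map(int,a[1])),(255,0,0),1)
cv2.imwrite('pics/z8.png',c)
```

```text
(no output)
```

View pics/z8.png

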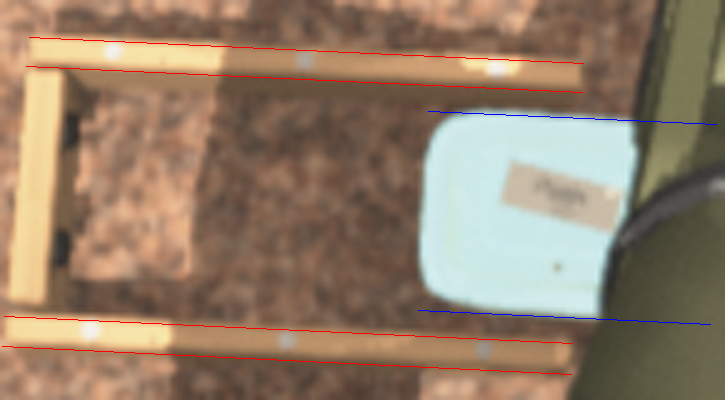

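The overlay (red) fits the rails. The tub's edges at crop rows 110 and 310 leave about 12 mm on each side. I'll continue 120 mm, then check.

play_rows([
  {"x": 0.008, "y": 0, "z": 0, "wx": 0, "wy": 0, "wz": 0, "grip": 0.55},
  {"x": 0.008, "y": 0, "z": 0, "wx": 0, "wy": 0, "wz": 0, "grip": 0.55},
  {"x": 0.008, "y": 0, "z": 0, "wx": 0, "wy": 0, "wz": 0, "grip": 0.55},
  {"x": 0.008, "y": 0, "z": 0, "wx": 0, "wy": 0, "wz": 0, "grip": 0.55},
  {"x": 0.008, "y": 0, "z": 0, "wx": 0, "wy": 0, "wz": 0, "grip": 0.55},
  {"x": 0.008, "y": 0, "z": 0, "wx": 0, "wy": 0, "wz": 0, "grip": 0.55},
  {"x": 0.008, "y": 0, "z": 0, "wx": 0, "wy": 0, "wz": 0, "grip": 0.55},
  {"x": 0.008, "y": 0, "z": 0, "wx": 0, "wy": 0, "wz": 0, "grip": 0.55},
  {"x": 0.008, "y": 0, "z": 0, "wx": 0, "wy": 0, "wz": 0, "grip": 0.55},
  {"x": 0.008, "y": 0, "z": 0, "wx": 0, "wy": 0, "wz": 0, "grip": 0.55},
  {"x": 0.008, "y": 0, "z": 0, "wx": 0, "wy": 0, "wz": 0, "grip": 0.55},
  {"x": 0.008, "y": 0, "z": 0, "wx": 0, "wy": 0, "wz": 0, "grip": 0.55},
  {"x": 0.008, "y": 0, "z": 0, "wx": 0, "wy": 0, "wz": 0, "grip": 0.55},
  {"x": 0.008, "y": 0, "z": 0, "wx": 0, "wy": 0, "wz": 0, "grip": 0.55},
  {"x": 0.008, "y": 0, "z": 0, "wx": 0, "wy": 0, "wz": 0, "grip": 0.55},
  {"x": 0, "y": 0, "z": 0, "wx": 0, "wy": 0, "wz": 0, "grip": 0.55},
])

```text
clock: 12.65
eef_pos: [529.0, 31.1, 25.4]
eef_rot: [-3.141, -0.0, 1.521]
wrist_force: [-0.4, 0.7, 0.1]
finger_gap: 51.7
```

```bash
python3 -c "
from h import *
look('9');edges('9',-10,45)"
```

```text
t 12.65 tcp lane [ -0.2 -80.5] z 25.4 yaw [-1.7999e+02 -1.0000e-02  8.7130e+01] F [-0.43  0.67  0.06] gap 51.7 j [-0.01  0.48  1.74  0.    0.93  0.04]
top tub lane [ 1.5 31.2] [62.7 94.2] 87.52 px 867
scene tub lane [1168.   295.3] [185.7 148.1] 18.87 px 248
top far angle rel lane (deg, +ccw) -19.54 x at ends [33.4 53. ]
top near angle rel lane (deg, +ccw) 15.83 x at ends [-31.7 -47.3]
lead angle -0.3 y 61.5
```

View pics/both9.png

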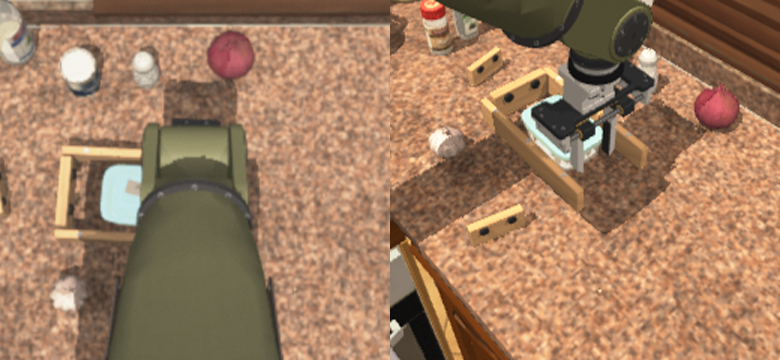

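The tub is well inside the lane, centred to about 1.5 mm, with its leading edge at 61.5 against the stop at 105. I'll push 38 mm more, then creep up to contact.

play_rows([
  {"x": 0.007, "y": 0, "z": 0, "wx": 0, "wy": 0, "wz": 0, "grip": 0.55},
  {"x": 0.007, "y": 0, "z": 0, "wx": 0, "wy": 0, "wz": 0, "grip": 0.55},
  {"x": 0.007, "y": 0, "z": 0, "wx": 0, "wy": 0, "wz": 0, "grip": 0.55},
  {"x": 0.007, "y": 0, "z": 0, "wx": 0, "wy": 0, "wz": 0, "grip": 0.55},
  {"x": 0.006, "y": 0, "z": 0, "wx": 0, "wy": 0, "wz": 0, "grip": 0.55},
  {"x": 0.004, "y": 0, "z": 0, "wx": 0, "wy": 0, "wz": 0, "grip": 0.55},
  {"x": 0, "y": 0, "z": 0, "wx": 0, "wy": 0, "wz": 0, "grip": 0.55},
])

```text
clock: 13.62
eef_pos: [530.9, 68.7, 25.4]
eef_rot: [3.142, -0.0, 1.52]
wrist_force: [-0.6, -0.3, 0.1]
finger_gap: 51.8
```

```bash
python3 -c "
from h import *
look('10');edges('10',40,80)"
```

```text
t 13.62 tcp lane [ -0.1 -42.8] z 25.4 yaw [ 1.800e+02 -1.000e-02  8.712e+01] F [-0.61 -0.28  0.05] gap 51.8 j [0.06 0.49 1.72 0.   0.93 0.11]
top tub lane [ 0.9 74.9] [94.4 50.4] 1.17 px 714
scene tub lane [1168.   295.3] [185.7 148.1] 18.87 px 247
top far angle rel lane (deg, +ccw) -31.71 x at ends [29.1 53.8]
top near angle rel lane (deg, +ccw) 26.59 x at ends [-28.6 -48.6]
lead angle -1.53 y 98.4
```

play_rows([
  {"x": 0.001, "y": 0, "z": 0, "wx": 0, "wy": 0, "wz": 0, "grip": 0.55},
  {"x": 0.001, "y": 0, "z": 0, "wx": 0, "wy": 0, "wz": 0, "grip": 0.55},
  {"x": 0.001, "y": 0, "z": 0, "wx": 0, "wy": 0, "wz": 0, "grip": 0.55},
  {"x": 0, "y": 0, "z": 0, "wx": 0, "wy": 0, "wz": 0, "grip": 0.55},
])

```text
clock: 14.22
eef_pos: [531.1, 71.4, 25.5]
eef_rot: [3.142, 0.0, 1.52]
wrist_force: [-0.3, -2.5, 0.2]
finger_gap: 51.8
```

play_rows([
  {"x": 0.001, "y": 0, "z": 0, "wx": 0, "wy": 0, "wz": 0, "grip": 0.55},
  {"x": 0.001, "y": 0, "z": 0, "wx": 0, "wy": 0, "wz": 0, "grip": 0.55},
  {"x": 0, "y": 0, "z": 0, "wx": 0, "wy": 0, "wz": 0, "grip": 0.55},
])

```text
clock: 14.6
eef_pos: [531.2, 73.5, 25.4]
eef_rot: [3.142, -0.0, 1.52]
wrist_force: [0.8, -1.8, -0.3]
finger_gap: 51.9
```

play_rows([
  {"x": 0.001, "y": 0, "z": 0, "wx": 0, "wy": 0, "wz": 0, "grip": 0.55},
  {"x": 0.001, "y": 0, "z": 0, "wx": 0, "wy": 0, "wz": 0, "grip": 0.55},
  {"x": 0, "y": 0, "z": 0, "wx": 0, "wy": 0, "wz": 0, "grip": 0.55},
])

```text
clock: 14.98
eef_pos: [531.3, 75.5, 25.5]
eef_rot: [3.142, -0.0, 1.52]
wrist_force: [0.5, -1.4, 0.7]
finger_gap: 51.8
```

play_rows([
  {"x": 0.001, "y": 0, "z": 0, "wx": 0, "wy": 0, "wz": 0, "grip": 0.55},
  {"x": 0.001, "y": 0, "z": 0, "wx": 0, "wy": 0, "wz": 0, "grip": 0.55},
  {"x": 0, "y": 0, "z": 0, "wx": 0, "wy": 0, "wz": 0, "grip": 0.55},
])

```text
clock: 15.35
eef_pos: [531.5, 76.5, 25.4]
eef_rot: [3.141, 0.001, 1.52]
wrist_force: [0.4, -9.8, 1.1]
finger_gap: 51.7
```

Run:
```python
from h import *
look('11');edges('11',50,85)
p=cv2.imread('pics/top11.png')
cv2.imwrite('pics/z11.png',cv2.resize(p[150:230,215:330],None,fx=6,fy=6,interpolation=cv2.INTER_CUBIC))
```

```text
t 15.35 tcp lane [  0. -35.] z 25.4 yaw [1.7999e+02 8.0000e-02 8.7100e+01] F [ 0.44 -9.83  1.08] gap 51.7 j [ 0.08  0.49  1.72 -0.    0.93  0.13]
top tub lane [ 0.4 85.3] [94.4 48. ] 1.29 px 680
scene tub lane [1168.   295.3] [185.7 148.1] 18.87 px 247
top far angle rel lane (deg, +ccw) -40.01 x at ends [24.1 53.5]
top near angle rel lane (deg, +ccw) 29.47 x at ends [-28.1 -47.9]
lead angle -1.35 y 106.4
```

View pics/z11.png

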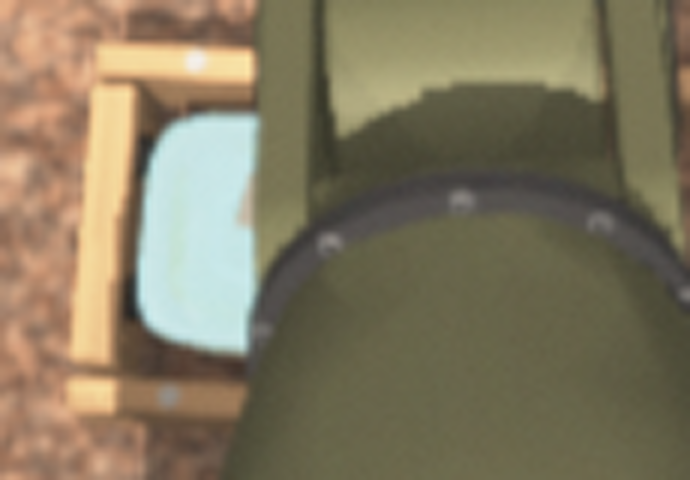

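The force rose to 9.8 N, and the lid's leading edge meets both buffers at (140,150) and (128,285). I'll add half a millimetre to seat it, then back off slowly.

play_rows([
  {"x": 0.0005, "y": 0, "z": 0, "wx": 0, "wy": 0, "wz": 0, "grip": 0.55},
  {"x": 0, "y": 0, "z": 0, "wx": 0, "wy": 0, "wz": 0, "grip": 0.55},
  {"x": -0.001, "y": 0, "z": 0, "wx": 0, "wy": 0, "wz": 0, "grip": 0.55},
  {"x": -0.001, "y": 0, "z": 0, "wx": 0, "wy": 0, "wz": 0, "grip": 0.55},
  {"x": -0.002, "y": 0, "z": 0, "wx": 0, "wy": 0, "wz": 0, "grip": 0.55},
  {"x": -0.005, "y": 0, "z": 0, "wx": 0, "wy": 0, "wz": 0, "grip": 0.55},
  {"x": -0.012, "y": 0, "z": 0, "wx": 0, "wy": 0, "wz": 0, "grip": 0.55},
  {"x": -0.015, "y": 0, "z": 0, "wx": 0, "wy": 0, "wz": 0, "grip": 0.55},
  {"x": 0, "y": 0, "z": -0.05, "wx": 0, "wy": 0, "wz": 0, "grip": 0.55},
  {"x": 0, "y": 0, "z": -0.05, "wx": 0, "wy": 0, "wz": 0, "grip": 0.55},
  {"x": -0.05, "y": 0, "z": -0.03, "wx": 0, "wy": 0, "wz": 0, "grip": 0.55},
  {"x": -0.06, "y": 0, "z": 0, "wx": 0, "wy": 0, "wz": 0, "grip": 0.55},
  {"x": -0.06, "y": 0, "z": 0, "wx": 0, "wy": 0, "wz": 0, "grip": 0.55},
  {"x": -0.06, "y": 0, "z": 0, "wx": 0, "wy": 0, "wz": 0, "grip": 0.55},
  {"x": 0, "y": 0, "z": 0, "wx": 0, "wy": 0, "wz": 0, "grip": 0.55},
])

```text
clock: 17.32
eef_pos: [516.9, -191.9, 155.2]
eef_rot: [-3.141, 0.0, 1.515]
wrist_force: [0.4, 0.4, -0.0]
finger_gap: 51.9
```

Run:
```python
from h import *
look('12');edges('12',0,80)
p=cv2.imread('pics/top12.png')
a=cv2.resize(p[150:230,215:345],None,fx=6,fy=6,interpolation=cv2.INTER_CUBIC)
cv2.imwrite('pics/z12.png',a)
```

```text
t 17.32 tcp lane [  -1.  -303.8] z 155.2 yaw [-1.7999e+02  1.0000e-02  8.6810e+01] F [ 0.44  0.39 -0.03] gap 51.9 j [-0.42  0.35  1.58 -0.    1.22 -0.37]
top tub lane [ 1.4 40.2] [135.2  94.5] 85.31 px 1837
scene tub lane [ 0.8 42.4] [140.2  93.1] 85.11 px 1091
top far angle rel lane (deg, +ccw) -1.69 x at ends [46.3 48.7]
top near angle rel lane (deg, +ccw) -1.66 x at ends [-45.7 -43.4]
lead angle -1.16 y 106.1
```

View pics/z12.png

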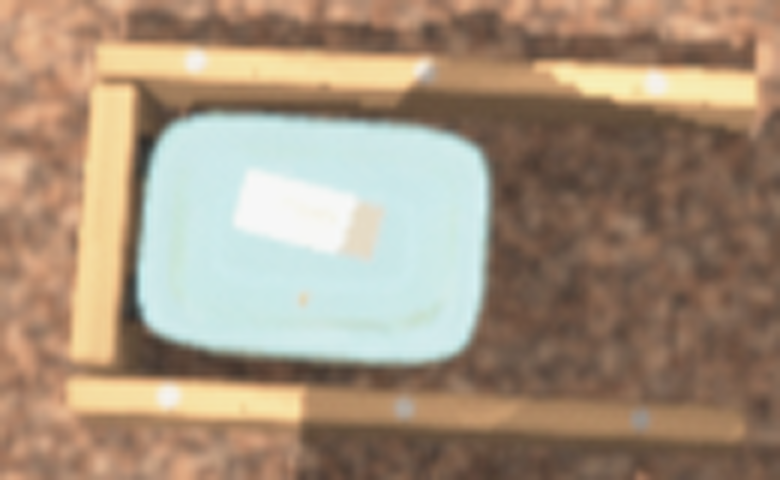

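View pics/both12.png

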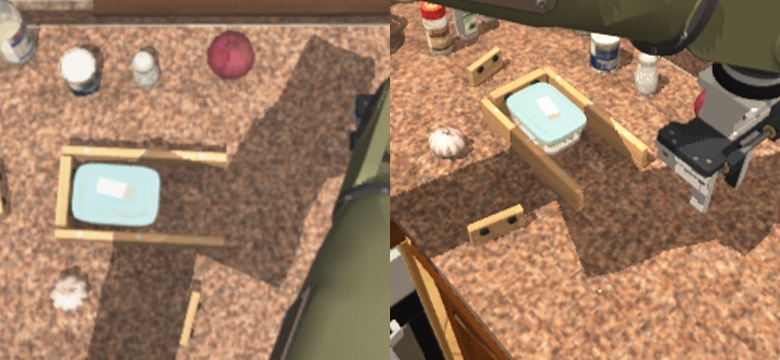

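The tub is at the stop, about (115,195) left. The edges suggest about 1.5° clockwise of my lane estimate, so before handing in I'll measure both angles the same way, with subpixel edges.

```bash
cat > e.py <<'E'
from h import *
def edge(img,x,ya,yb,z,horiz=True,half=6,n='top',acr=None):
    # sample profile across a nominal line in lane coords; find strongest gradient subpixel
    g=cv2.cvtColor(img,cv2.COLOR_RGB2LAB).astype(np.float32)
    t=np.linspace(-half,half,49); out=[]
    for y in np.linspace(ya,yb,60):
        P=np.array([[*(O+(x+s)*EX+y*EY),z] if horiz else [*(O+y*EX+(x+s)*EY),z] for s in t])
        uv=proj(n,P).astype(np.float32)
        v=np.stack([cv2.remap(g[...,k],uv[None,:,0],uv[None,:,1],cv2.INTER_CUBIC)[0] for k in range(3)],-1)
        v=cv2.GaussianBlur(v,(1,9),1.5); gr=np.linalg.norm(np.gradient(v,axis=0),axis=1)
        i=int(gr.argmax())
        if 2<i<46 and gr[i]>.5:
            w=gr[max(0,i-6):i+7]**2; out.append((y,(w*t[max(0,i-6):i+7]).sum()/w.sum()+x))
    o=np.array(out); 
    for _ in range(4):
        f=np.polyfit(o[:,0],o[:,1],1); r=o[:,1]-np.polyval(f,o[:,0]); k=abs(r)<max(.5,2*np.median(abs(r))); o=o[k]
    sg=-1 if horiz else 1
    return 'ang %.2f pos %.1f n%d rms %.2f'%(sg*np.degrees(np.arctan(f[0])),np.polyval(f,(ya+yb)/2),len(o),r.std())
E
python3 - <<'E'
from e import *
p=np.load('pics/top0.npz')['p']; 
for x in(73,-59,-73,59): print('rail',x,edge(p,x,-120,125,48))
print('stop back',edge(p,125,-40,40,55,False,10)); 
ps=np.load('pics/scene0.npz')['p']
for x in(73,-59,-73,59): print('scene rail',x,edge(ps,x,-120,125,48,n='scene'))
for t in('6','12'):
    yc={'6':-250,'12':39}[t]; q=np.load(f'pics/top{t}.npz')['p']
    for x in(47,-47): print(t,'tub',x,edge(q,x,yc-40,yc+40,46.5))
    for s in(67,-67): print(t,'tub end',s,edge(q,yc+s,-25,25,46.5,False))
E
```

```text
rail 73 ang 0.13 pos 74.6 n39 rms 0.25
rail -59 ang 0.10 pos -57.3 n46 rms 0.31
rail -73 ang -0.19 pos -71.2 n44 rms 0.21
rail 59 ang -0.11 pos 60.6 n42 rms 0.22
stop back ang -0.06 pos 127.9 n45 rms 0.23
scene rail 73 ang -0.02 pos 73.5 n40 rms 0.25
scene rail -59 ang -0.09 pos -58.9 n59 rms 0.22
scene rail -73 ang -0.16 pos -71.8 n52 rms 0.25
scene rail 59 ang -0.26 pos 60.3 n43 rms 0.21
6 tub 47 ang 0.31 pos 47.0 n48 rms 0.23
6 tub -47 ang 0.07 pos -47.0 n42 rms 0.24
6 tub end 67 ang 0.23 pos -184.7 n46 rms 0.22
6 tub end -67 ang 0.02 pos -318.6 n48 rms 0.15
12 tub 47 ang -0.85 pos 48.1 n44 rms 0.21
12 tub -47 ang -0.95 pos -46.3 n50 rms 0.43
12 tub end 67 ang -0.65 pos 106.2 n55 rms 0.21
12 tub end -67 ang -0.61 pos -27.1 n44 rms 0.20
```

Measured the same way, the rails are at 0.0±0.15° and the tub is at -0.75°. The tub is centred (edges +48.1 and -46.3, against rails measured at +60.6 and -57.3). Its leading edge is at 106, about on the 105 stop face, and didn't move when I released it. The onion, shaker, tin and garlic are at their first pixels in the top view, and the gripper is free, so I'm handing in.

Run:
```python
from h import *
a=np.load('pics/top0.npz')['p'].astype(int);p,_=manip.camera('top');
for n,(u,v) in dict(onion=(343,96),shaker=(287,105),tin=(243,107)).items():
    s=np.s_[v-18:v+18,u-18:u+18]; print(n,abs(a[s]-p[s].astype(int)).mean().round(1))
s=manip.read_state();print(s['clock'],np.abs(s['qd']).max(),s['wrist_force'])
print(manip.sign_off())
```

```text
onion 6.4
shaker 7.9
tin 6.1
17.475 0.0247993134800644 [-0.04953519  0.62911081  0.20195723]
the job is handed in; nothing more can be done
None
```

The tub is in the lane with its leading end against the end stop, about 0.75° off square. I handed the job in at 17.5 s.

**What I did:** I pushed the tub from its far side with both fingers, which turned it in line with the lane and moved it about 40 mm onto the centre line. Then I pushed its trailing end with both fingers, straight down the lane, until it met the buffers. After that I backed straight out and lifted the gripper clear.

**Last checks:**
- **Stop:** contact showed as a rise to about 10 N. The leading edge read 106 mm against the nominal 105 mm, which is within calibration, and it stayed there after I let go.
- **Squareness:** the remaining 0.75° could leave a gap of well under 1 mm at one buffer. I left it, as I judged that small enough. A rougher fit on the tub's outline gave -1.2° to -1.8°. I trusted the subpixel edge fit because it also put the rails within 0.15–0.3° of the lane line.
- **Rails:** the tub is centred to about 1 mm, with about 11 to 12.5 mm clear on each side. I saw no touching in the pictures or in the forces read at the end of each move.
- **Other things:** the onion, shaker, tin and garlic are at the same pixels in the top view as at the start. The numeric image comparison covered only the onion, shaker and tin; it showed small differences that I put down to lighting and shadow.
- **One refusal:** the first move call was refused because its rows lacked some keys, and nothing moved.

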